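# Tamp the plugs home in two packing columns

## Task

Take the tamping rod out of its holder and with it push the dark plug inside the tall clear column down until it bottoms out, pressing it home firmly, and then do the same in the short column. Finally stand the rod back upright in its holder and let go, leaving the two loose bottles near the work standing.

Things in the scene. Friction and masses are not known exactly. Their poses are not given: they have to be found in the camera images.
- tall_column: The taller of two clear upright tubes, each on a round aluminium foot (88 mm across) that is screwed to the bench. Origin: centre of the underside on the bench, z up along the tube's axis. Its rim is 130 mm above the origin. Bore 28 mm (wall 3.5 mm), widening over the top 12 mm to a 39 mm mouth; inner floor 20 mm above the origin.
- short_column: The shorter clear tube, the same in all but height: its rim is 95 mm above the origin. Origin: centre of the underside, z up along its axis; bore 28 mm, mouth 39 mm, inner floor 20 mm above the origin.
- tall_plug (a joint): How far (m) the black plug (26 mm across, 25 mm long, two grey seal rings) in the tall column has been pushed down: at 0 its flat top is 115 mm above the column's origin, at 0.070 it has bottomed out with its top 45 mm above the origin. It starts somewhere between 0 and 0.025, slides against about 3 N of seal drag, stays where it is left and does not come back up. Pressed home firmly means pushed with about 10 N or more against the floor for a moment (15 to 20 N is well).
- short_plug (a joint): The same for the equal black plug in the short column: at 0 its flat top is 83 mm above the column's origin, at 0.038 it has bottomed out with its top 45 mm above the origin. It starts between 0 and 0.012; same drag and same firm press at the bottom.
- rod_holder: Round dark steel foot (80 mm across) screwed to the bench, with an opaque grey cup on it that holds the tamping rod. Origin: centre of the underside, z up. Cup rim 80 mm above the origin, bore 27 mm widening over the top 12 mm to 39 mm, inner floor 12 mm above the origin. The rod stands loosely on this floor.
- rod: The tamping rod, 185 mm long, about 0.18 kg, standing in the holder at the start. Origin: centre of the underside of its foot, z up along the rod. Plain round steel shaft 20 mm across with a flat white end, a steel collar 40 mm across from 125 to 131 mm above the origin, and above it a plain grey round handle 24 mm across from 131 to 185 mm. Fingertips closed on the handle just above the collar bear on the collar when the rod is pushed down, so that it does not slip.
- rod_center (a point): Point on the rod's axis half-way up it, 92.5 mm above the underside of the foot; z along the rod, up. The handle's lower end (top of the collar) is 38.5 mm above this point.
- cream_vial: Loose bystander: cream screw-cap bottle 32 mm across, 84 mm high, standing behind the work. Origin: centre of its underside, z up.
- clear_vial: Loose bystander: wide clear screw-cap bottle 57 mm across, 101 mm high, standing behind the work. Origin: centre of its underside, z up.
Not all that is in view belongs to the job. There is more than one size of the rod; the job needs the middle-sized. What is shaped like the tall_column but blue is not meant.

How it is judged (in metres and radians):
On the way, in this order (a step that is already met when the one before it is completed fails the run):
1. the tall column's plug is pressed firmly against the bottom with the rod, the short column's plug not yet home (value of joint tall_plug above 0.068 m and contact force between rod and tall_column above 5.5 N and value of joint short_plug below 0.03 m), for 0.05 s.
2. the short column's plug is pressed firmly against the bottom with the rod (value of joint short_plug above 0.036 m and contact force between rod and short_column above 5.5 N), for 0.05 s.
At the end, for the whole second after the job is handed in: Both plugs are within 2 mm of bottomed out (joint values above 0.068 and 0.036), and the rod stands released and at rest in its holder: foot within 12 mm of the holder's axis and 6 mm of its inner floor, leaning less than 0.15 rad (value of joint tall_plug above 0.068 m and value of joint short_plug above 0.036 m and horizontal distance between rod and rod_holder below 0.012 m and z of rod in the frame of rod_holder below 0.018 m and angle between rod's own z axis and vertical below 0.15 rad and linear speed of rod below 0.02 m/s and contact force between rod and the fingers below 0.1 N); the robot touches nothing.
It fails at once if a loose bottle is knocked over (angle between any of cream_vial, clear_vial's own z axis and vertical above 0.5 rad).
It also fails if it takes over 69 s, if anything falls off the work surface, if the arm or the gripper's body presses on something with over 40 N, if the wrist force passes 120 N, or if a joint passes its speed limit or range.

## Robot

A 6-joint arm with a two-finger parallel gripper is mounted at the origin on a cart in front of the work surface, level with it; the furniture and walls round the work are solid. World frame = base frame: x ahead of the robot, y to its left, z up, the work surface at z = 0. Lengths are in mm, angles in rad, forces in N, time in s.
With the tool pointing down it reaches from about 350 to 775 mm from the base axis. Payload 7.3 kg.
Tool frame: the origin (TCP) lies between the finger pads; the fingertips stand 8 mm ahead of it and the grasp point (between the pads) lies 11 mm behind it; y points along the fingers, z is the direction in which the jaws open and shut, and the axes are right-handed (so a half turn about y gives the same grasp; the last joint's range is limited). The gripper opens to 92 mm and grips with 3 to 60 N. Pads are 19 mm wide; open, the fingers measure 130 mm over their backs; the gripper's body (75 mm by 190 mm) begins 47 mm behind the grasp point.
Start: joints at [-1.354, 0.342, 1.524, -0, 1.275, -0.146], TCP at [186.342, -490.837, 234.741] pointing down, gripper open.
Joint ranges: [-2.53, 2.53], [-0.77, 2.02], [0.04, 2.7], [-1, 4.14], [0.28, 2.66], [-3.11, 3.11]. Speed limits (rad/s): [2.57, 2.57, 3.14, 3.14, 3.14, 3.14].

## Interface

Orientations are given as [roll, pitch, yaw] about the fixed x, y, z axes, in that order (R = Rz(yaw) Ry(pitch) Rx(roll)).
In Python, from plant import bot, vision, job gives the robot as it stands. The module is installed in compiled form; this text tells all that it offers.
- The arm moves only by the tool arm_command, never from a script. Its argument "deltas" is a list of rows, each a list of 4 numbers: the shift along the tool's x, y, z in m, then the turn about the tool's y in degrees. In form: [[x, y, z, twist], ...]. A call has 1 to 5 rows; each row shifts and turns the commanded pose from where the row before left it, along the tool's axes as they then stand; what a row does not reach is not made up. A row lasts 1/10 s, in which the tool goes at most 50 mm and 8.59 degrees, less where a joint would pass 70% of its speed; a pose out of reach is approached as far as the arm can. A call is refused whole if a number of a shift passes 0.05 or a number of a turn 8.59, either way. A call with a gripper value outside its range is refused whole. "claw" is the closure in counts, from 0 (fully open) to 255 (shut), set as the call begins (left out, the last holds). The fingers move at their own pace and stop on an object; the grip force is fixed at half the most. Time passes only in rows, so rows that do not move let the fingers close. It gives the time, the measured TCP pose, the force and the opening at its end, in the units of the state.
- bot.get_obs(): the state, without advancing time (a new reading comes with each control period).
- vision.capture(name): name is "side" or "top"; returns a dict with "img" (384x512x3 uint8, red, green, blue), "camera_matrix" (3x3 intrinsics, pixels), "dist_coeffs" ([k1, k2, p1, p2, k3] as OpenCV has them; the pictures are not rectified), "world_to_cam" (4x4, takes a point from world to camera coordinates). Camera axes: x right, y down, z forward; pixel columns grow to the right and rows downward; lengths in mm; the calibration is good to about 2 mm. A picture is of the moment at which its call begins. There is no depth.
- job.close_job(): hands the job in, once; it reports no verdict.
Trained networks look in a picture, given as the dict that the camera call returned (one of the last four; its "shot" number tells which), for a name from the list of things; names that differ only in an ending like _2 or _b are one class to them, and where a whole thing is asked for, a point or a joint stands for the part that bears it (a point fixed in the world has none). Each returns a list of dicts, best first, with "confidence" (0 to 1); they miss things now and then, are a little off and sometimes report something else, mostly with a low value. They report only what shows in the picture. A call takes as long as a camera call. They do not tell look-alikes from the thing itself.
- vision.find_in(picture, name): "xyz" ([x, y, z] in mm, in the coordinates of the camera as it stood for that picture, good to about 4 mm: the middle of the surface that is visible of it).
- vision.regions_of(picture, name): "mask" (384x512 bool, what is visible of it).
The state is a dict: "time": time; "joint_positions": joint angles; "dq": joint speeds; "tau": joint torques, N m; "tool_pos": TCP position; "tcp_rot": TCP orientation; "contact_force": force on the tool from outside, world axes, zero at the start; "moment": the same for the moment, N m; "grip_width": finger opening in mm.
Only numpy, scipy, OpenCV 4.12 (cv2) and the standard library are available. Lean on these libraries where they do the work, as an engineer would, in place of code of your own. Each camera call takes 0.05 s, during which the arm holds its last target. There are 200 camera calls.

## Working session

There is one attempt and no reset: what is moved stays moved. The work goes in short steps, Python scripts to look and compute and a tool call to move; the robot and the scene stay as the last step left them, time stands still between calls to the robot, and variables do not carry over. Pictures are saved under pics/ and viewed, about 8 in all and at most 12, crops included, and the job is handed in when it is done.

Besides the shell and the picture viewer there is one more tool, called after "Call:" by a JSON object that holds its "api" and its "payload". arm_command: Moves the arm, as the interface text tells. Its arguments: {"type":"object","properties":{"deltas":{"type":"array","items":{"type":"array","items":{"type":"number"}}},"claw":{"type":"number"}},"required":["deltas"]}

```bash
mkdir -p pics; cat > h.py <<'E'
import numpy as np, cv2
from plant import bot, vision, job
def cap(n,save=None):
    p=vision.capture(n)
    if save: cv2.imwrite('pics/'+save,p['img'][:,:,::-1])
    return p
def w(p,xyz):
    return (np.linalg.inv(p['world_to_cam'])@np.r_[xyz,1])[:3]
def px(p,X):
    T=np.array(p['world_to_cam']);r,_=cv2.Rodrigues(T[:3,:3])
    return cv2.projectPoints(np.array(X,float).reshape(-1,1,3),r,T[:3,3],np.array(p['camera_matrix']),np.array(p['dist_coeffs']))[0].reshape(-1,2)
def ray(p,uv,z):
    n=cv2.undistortPoints(np.array([[uv]],float),np.array(p['camera_matrix']),np.array(p['dist_coeffs']))[0,0]
    T=np.array(p['world_to_cam']);R=T[:3,:3];c=-R.T@T[:3,3];d=R.T@np.r_[n,1]
    return c+d*(z-c[2])/d[2]
E
python3 - <<'E'
from h import *
o=bot.get_obs();print(o)
ims=[]
for c in ['side','top']:
    p=cap(c);ims.append(p['img'])
    T=np.array(p['world_to_cam']);print(c,'campos',(-T[:3,:3].T@T[:3,3]).round(),'fwd',T[2,:3].round(2))
    for n in ['tall_column','short_column','rod_holder','rod','cream_vial','clear_vial']:
        for d in vision.find_in(p,n):
            x=w(p,d['xyz']);print(c,n,round(d['confidence'],2),x.round(),px(p,x).round()[0])
for i,n in zip(ims,'st'): cv2.imwrite(f'pics/{n}0.png',cv2.resize(i[:,:,::-1],(800,600)))
E
```

```text
{'time': 0.0, 'joint_positions': array([-1.35399877e+00,  3.42711196e-01,  1.52498253e+00, -6.54994563e-06,
        1.27540772e+00, -1.46006940e-01]), 'dq': array([ 0.00062328, -0.00041913,  0.00119401, -0.0001663 ,  0.00051595,
        0.00138351]), 'tau': array([ 1.84697296e-04, -4.31239700e+01, -2.44219244e+01,  7.15863146e-02,
        5.58734138e-02, -1.38869527e-04]), 'tool_pos': array([ 186.25359524, -490.44161828,  234.06297565]), 'tcp_rot': array([-1.57228997e+00,  2.13315100e-04, -2.77878641e+00]), 'contact_force': array([ 0.33840004,  0.05791849, -0.32436508]), 'moment': array([ 0.01036261,  0.02544769, -0.00164531]), 'grip_width': 91.54506048201259}
side campos [  99. 1048.  600.] fwd [ 0.36 -0.84 -0.41]
side tall_column 0.92 [543. 384.  38.] [188. 282.]
side tall_column 0.76 [518. 234.  50.] [230. 248.]
side short_column 0.83 [507.  47.  27.] [265. 224.]
side short_column 0.51 [517. 237.  51.] [230. 248.]
side rod_holder 0.92 [ 482. -192.   17.] [302. 197.]
side rod 0.87 [ 569. -293.  148.] [289. 145.]
side rod 0.7 [ 423. -304.   78.] [331. 171.]
side rod 0.59 [ 489. -199.  143.] [303. 159.]
side cream_vial 0.87 [626. 137.  44.] [211. 223.]
side clear_vial 0.77 [634.   8.  60.] [230. 199.]
top campos [ 371.   24. 1303.] fwd [ 0.14  0.02 -0.99]
top tall_column 0.93 [544. 355.  14.] [146. 183.]
top tall_column 0.8 [512. 213.  20.] [197. 195.]
top short_column 0.65 [506.  24.   7.] [267. 198.]
top short_column 0.57 [512.  26.  70.] [266. 193.]
top rod_holder 0.79 [ 480. -193.   14.] [348. 209.]
top rod 0.75 [ 486. -199.  147.] [360. 202.]
top cream_vial 0.44 [620. 123.  62.] [230. 152.]
```

View pics/s0.png

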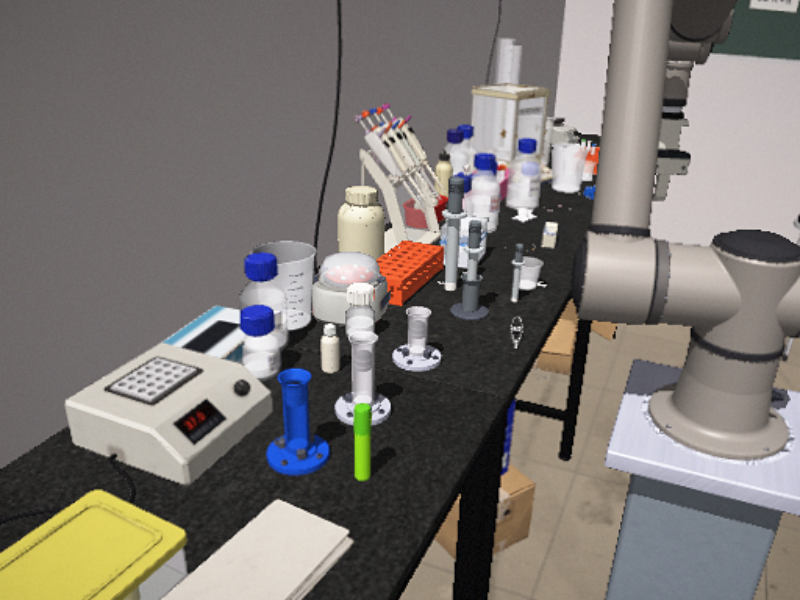

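View pics/t0.png

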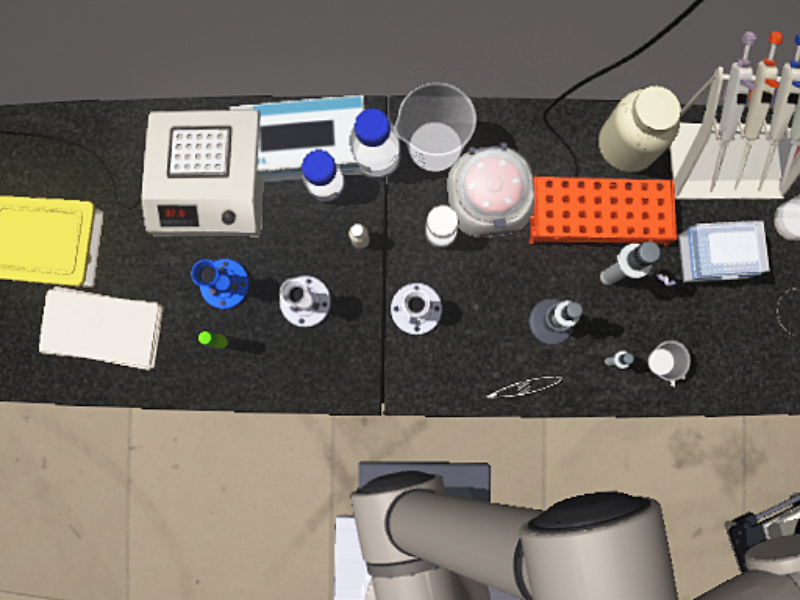

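The side picture (800x600) shows the blue look-alike at (297,420), the clear tall column at (362,380), the short column at (417,340), and the holder with its rod at (470,280). Three rods could be the one meant:
- a large one at (453,235)
- the one in the holder at (473,265)
- a small one at (517,272)

The middle-sized one in the holder fits. Next I'll fit the positions by silhouette and confirm them in an enlarged crop.

```bash
cat > fit.py <<'E'
from h import *
from scipy.optimize import minimize
a=np.linspace(0,2*np.pi,40,endpoint=False)
def ring(r,z): return np.c_[r*np.cos(a),r*np.sin(a),np.full(40,z)]
def col(h): return [[ring(44,0),ring(44,8)],[ring(17.5,8),ring(17.5,h-12)],[ring(17.5,h-12),ring(22,h)]]
hold=[[ring(40,0),ring(40,10)],[ring(18,10),ring(18,68)],[ring(18,68),ring(22,80)]]
rod=[[ring(10,0),ring(10,125)],[ring(20,125),ring(20,131)],[ring(12,131),ring(12,185)]]
M=dict(tall_column=col(130),short_column=col(95),rod_holder=hold,rod=rod)
def sil(p,m,xyz,s=4):
    im=np.zeros((384*s,512*s),np.uint8)
    for part in m:
        q=px(p,np.vstack(part)+xyz)*s+s/2
        cv2.fillConvexPoly(im,cv2.convexHull(q.round().astype(np.int32)),255)
    return cv2.resize(im,(512,384),interpolation=cv2.INTER_AREA)/255.
E
cat > a.py <<'E'
from fit import *
P={c:cap(c) for c in ('side','top')}
g=dict(tall_column=(515,222),short_column=(507,36),rod_holder=(483,-195))
R={}
for n,g0 in g.items():
    for cs in (['side'],['top'],['side','top']):
        ms=[]
        for c in cs:
            p=P[c];best=None
            t=sil(p,M[n],np.r_[g0,0])
            for d in vision.regions_of(p,n):
                m=d['mask'].astype(float);i=np.minimum(m,t).sum()/np.maximum(m,t).sum()
                if best is None or i>best[0]: best=(i,m,d['confidence'])
            if best and best[0]>.2: ms.append((p,best[1]));
        if not ms: print(n,cs,'none');continue
        f=lambda v:sum(np.abs(sil(p,M[n],np.r_[v,0])-m).sum()/m.sum() for p,m in ms)
        r=minimize(f,g0,method='Nelder-Mead',options=dict(initial_simplex=[g0,(g0[0]+10,g0[1]),(g0[0],g0[1]+10)],xatol=.2,fatol=1e-4))
        print(n,cs,r.x.round(1),round(r.fun,3));R[n]=r.x
rows=[]
for c in P:
    p=P[c];tiles=[]
    for n in g:
        h={'tall_column':130,'short_column':95,'rod_holder':80}[n]
        ctr=px(p,np.r_[R[n],h/2+ (25 if n=='rod_holder' else 0)])[0].round().astype(int)
        x0,y0=ctr-32;s=4
        t=cv2.resize(p['img'][y0:y0+64,x0:x0+64,::-1],(256,256),interpolation=cv2.INTER_CUBIC)
        for q,cl in ((ring(44 if n!='rod_holder' else 40,8),(0,255,0)),(ring(19.5,h),(0,0,255))):
            u=((px(p,q+np.r_[R[n],0])-[x0,y0]+.5)*s).round().astype(np.int32)
            cv2.polylines(t,[u],True,cl,1)
        tiles.append(t)
    rows.append(np.hstack(tiles))
cv2.imwrite('pics/c1.png',np.vstack(rows))
E
python3 a.py
```

```text
tall_column ['side'] [521.  220.8] 0.213
tall_column ['top'] [519.9 219.6] 0.055
tall_column ['side', 'top'] [521.1 219.7] 0.288
short_column ['side'] [511.1  28.4] 0.041
short_column ['top'] [509.1  27. ] 0.042
short_column ['side', 'top'] [510.5  27.4] 0.105
rod_holder ['side'] [ 491.6 -205.7] 0.133
rod_holder ['top'] none
rod_holder ['side', 'top'] [ 491.6 -205.7] 0.133
```

View pics/c1.png

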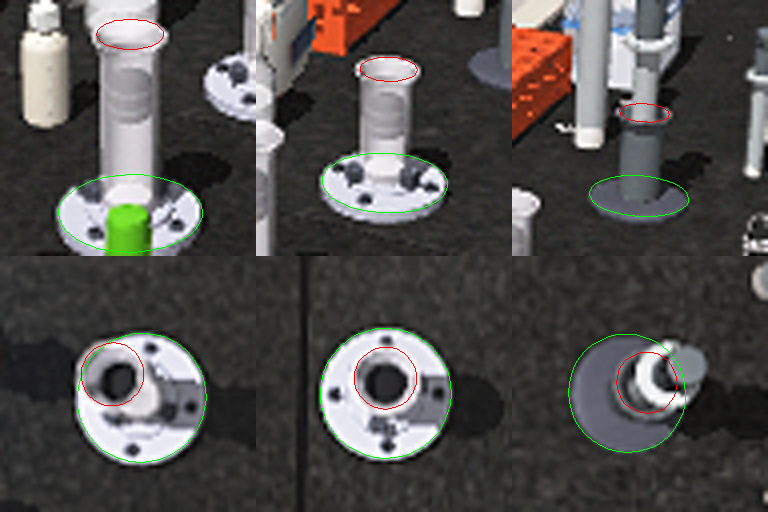

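The fits from the two cameras agree within about 2 mm: tall (520,220), short (510,27.5), holder (490,-205). The crop confirms the rod in the holder is the middle-sized one, with the large one to its left and the small one to its right. I'll rise and square the tool first.

Call:
{"api": "arm_command", "payload": {"deltas": [[0,-0.03,0,6.93],[0,-0.03,0,6.93],[0,-0.03,0,6.92],[0,-0.02,0,0],[0,0,0,0]], "claw": 0}}

```text
time: 1.9
tool_pos: [186.6, -491.8, 347.7]
tcp_rot: [-1.565, 0.001, -3.141]
contact_force: [-0.1, -0.2, -0.7]
grip_width: 91.8
```

```bash
python3 - <<'E'
from fit import *
P=[cap('side'),cap('top')]
for z0 in (12,):
  ms=[]
  for p in P:
    t=sil(p,[[ring(10,68),ring(10,125)]]+rod[1:],[490,-205,z0]);b=None
    for d in vision.regions_of(p,'rod'):
        m=d['mask'].astype(float);i=np.minimum(m,t).sum()/np.maximum(m,t).sum()
        if b is None or i>b[0]: b=(i,m)
    if b: print(b[0]); 
    if b and b[0]>.15: ms.append((p,b[1]))
  mod=[[ring(10,70),ring(10,125)]]+rod[1:]
  for s in [[m] for m in ms]+[ms]:
    f=lambda v:sum(np.abs(sil(p,mod,np.r_[v,z0])-m).sum()/m.sum() for p,m in s)
    r=minimize(f,(490,-205),method='Nelder-Mead',options=dict(initial_simplex=[(490,-205),(500,-205),(490,-195)],xatol=.2,fatol=1e-4))
    print(r.x.round(1),round(r.fun,3))
E
```

```text
0.8534392665431572
0.8113268739611627
[ 489.6 -199.7] 0.134
[ 490.3 -207.4] 0.164
[ 490.5 -206.1] 0.335
```

Call:
{"api": "arm_command", "payload": {"deltas": [[-0.03,0,-0.028,0],[-0.03,0,-0.028,0],[-0.03,0,-0.028,0],[-0.03,0,-0.028,0],[-0.03,0,-0.028,0]]}}

```text
time: 2.6
tool_pos: [337.0, -349.2, 343.4]
tcp_rot: [-1.573, -0.001, 3.142]
contact_force: [0.3, -1.0, 0.2]
grip_width: 92.1
```

Call:
{"api": "arm_command", "payload": {"deltas": [[-0.032,0,-0.03,0],[-0.03,0,-0.028,0],[-0.03,0,-0.028,0],[-0.03,0,-0.028,0],[-0.03,0,-0.028,0]]}}

```text
time: 3.1
tool_pos: [489.0, -207.2, 343.3]
tcp_rot: [-1.572, -0.002, -3.141]
contact_force: [0.3, -0.8, -0.5]
grip_width: 91.8
```

Call:
{"api": "arm_command", "payload": {"deltas": [[-0.001,0.035,-0.002,0],[0,0.04,0,0],[0,0.04,0,0],[0,0.03,0,0],[0,0,0,0]]}}

```text
time: 3.6
tool_pos: [486.5, -205.1, 194.6]
tcp_rot: [-1.577, -0.01, -3.141]
contact_force: [-0.2, -0.0, -0.3]
grip_width: 92.0
```

Call:
{"api": "arm_command", "payload": {"deltas": [[0,0.02,0,0],[0,0.015,0,0],[0,0.008,0,0],[0,0,0,0],[0,0,0,0]]}}

```text
time: 4.1
tool_pos: [489.8, -207.1, 157.7]
tcp_rot: [-1.57, 0.001, -3.141]
contact_force: [0.8, -0.6, -0.7]
grip_width: 91.9
```

```bash
python3 - <<'E'
from h import *
t=[]
for c in ('side','top'):
    p=cap(c);x,y=px(p,[490,-205,150])[0].round().astype(int)
    t.append(cv2.resize(p['img'][y-40:y+40,x-40:x+40,::-1],(400,400),interpolation=cv2.INTER_CUBIC))
cv2.imwrite('pics/c2.png',np.hstack(t));print(bot.get_obs()['tool_pos'])
E
```

```text
[ 489.83484977 -207.1248388   157.83554736]
```

View pics/c2.png

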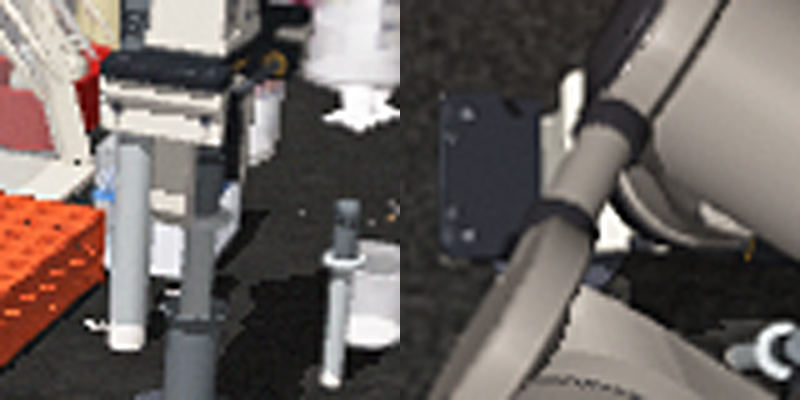

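Call:
{"api": "arm_command", "payload": {"deltas": [[0,0.003,-0.001,0],[0,0.002,0,0],[0,0,0,0],[0,0,0,0]]}}

```text
time: 4.6
tool_pos: [489.3, -205.8, 151.7]
tcp_rot: [-1.571, -0.0, -3.141]
contact_force: [-0.2, -0.3, 0.1]
grip_width: 91.7
```

Call:
{"api": "arm_command", "payload": {"deltas": [[0,0,0,0],[0,0,0,0],[0,0,0,0],[0,0,0,0],[0,0,0,0]], "claw": 255}}

```text
time: 5.1
tool_pos: [489.3, -205.8, 151.8]
tcp_rot: [-1.571, 0.0, -3.141]
contact_force: [-0.7, 0.9, 0.2]
grip_width: 56.2
```

Call:
{"api": "arm_command", "payload": {"deltas": [[0,0,0,0],[0,0,0,0],[0,0,0,0],[0,0,0,0]]}}

```text
time: 5.5
tool_pos: [489.3, -205.8, 151.7]
tcp_rot: [-1.571, -0.0, -3.141]
contact_force: [0.8, -0.1, -0.3]
grip_width: 24.8
```

Call:
{"api": "arm_command", "payload": {"deltas": [[0,0,0,0],[0,0,0,0],[0,-0.01,0,0],[0,-0.02,0,0],[0,-0.02,0,0]]}}

```text
time: 6.0
tool_pos: [489.1, -205.7, 202.5]
tcp_rot: [-1.571, -0.001, -3.141]
contact_force: [0.2, -0.2, -1.4]
grip_width: 23.4
```

Call:
{"api": "arm_command", "payload": {"deltas": [[0,-0.025,0,0],[0,-0.03,0,0],[0,-0.03,0,0],[0,-0.02,0,0],[0,0,0,0]]}}

```text
time: 6.5
tool_pos: [490.3, -206.3, 310.1]
tcp_rot: [-1.567, 0.006, -3.141]
contact_force: [0.4, 0.7, -1.3]
grip_width: 23.5
```

```bash
cat > hold.py <<'E'
from fit import *
# rod in hand: fit lower shaft (rod below collar) in both views
def run(zf=None):
    o=bot.get_obs();t=o['tool_pos'];print(t.round(1),o['tcp_rot'].round(3),o['contact_force'].round(1),o['grip_width'])
    z0=t[2]-140
    mod=[[ring(10,0),ring(10,125)],rod[1]]
    tiles=[]
    for c in ('side','top'):
        p=cap(c);s=sil(p,mod,[t[0],t[1],z0])
        for d in vision.regions_of(p,'rod'):
            m=d['mask'].astype(float);i=np.minimum(m,s).sum()/np.maximum(m,s).sum()
            if i<.15: continue
            f=lambda v:np.abs(sil(p,mod,np.r_[t[0]+v[0],t[1]+v[1],z0])-m).sum()/m.sum()
            print(c,'iou',i,'mask n',m.sum(),'centroid mask',np.argwhere(m>0).mean(0).round(1),'model',(np.argwhere(s>.5).mean(0)).round(1))
        x,y=px(p,[t[0],t[1],z0+70])[0].round().astype(int);x=np.clip(x,50,461);y=np.clip(y,50,333)
        im=cv2.resize(p['img'][y-50:y+50,x-50:x+50,::-1],(400,400),interpolation=cv2.INTER_CUBIC)
        for q in (ring(10,0),ring(20,125)):
            cv2.polylines(im,[((px(p,q+[t[0],t[1],z0])-[x-50,y-50]+.5)*4).round().astype(np.int32)],True,(0,255,0),1)
        tiles.append(im)
    return np.hstack(tiles)
if __name__=='__main__':
    import sys
    cv2.imwrite('pics/'+sys.argv[1],run())
E
python3 hold.py c3.png
```

```text
[ 490.3 -206.3  310.1] [-1.567  0.006 -3.141] [ 0.4  0.7 -1.3] 23.51079170632142
side iou 0.659879566755694 mask n 324.0 centroid mask [125.6 304.9] model [126.4 305.3]
```

View pics/c3.png

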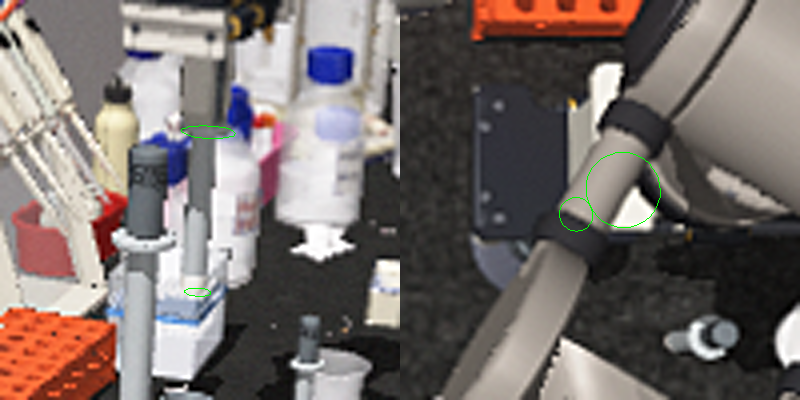

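Picture 5 (c3) shows the rod held below the gripper, clear of the holder. Its foot is at about (197,287), close to the predicted ellipse. I'll move over to the tall column and look from closer there.

Call:
{"api": "arm_command", "payload": {"deltas": [[-0.003,0,-0.03,0],[-0.003,0,-0.045,0],[-0.003,0,-0.045,0],[-0.003,0,-0.045,0],[-0.003,0,-0.045,0]]}}

```text
time: 7.2
tool_pos: [503.6, 5.9, 305.3]
tcp_rot: [-1.571, -0.003, 3.141]
contact_force: [1.3, -0.3, -2.8]
grip_width: 23.5
```

Call:
{"api": "arm_command", "payload": {"deltas": [[-0.003,0,-0.045,0],[-0.003,0,-0.045,0],[-0.003,0,-0.045,0],[-0.003,0,-0.045,0],[-0.003,0,-0.036,0]]}}

```text
time: 7.7
tool_pos: [518.4, 222.6, 305.0]
tcp_rot: [-1.57, -0.003, -3.14]
contact_force: [0.9, 0.4, -1.1]
grip_width: 23.5
```

Call:
{"api": "arm_command", "payload": {"deltas": [[0,0,0,0],[0,0,0,0],[0,0,0,0]]}}

```text
time: 8.0
tool_pos: [519.0, 219.3, 305.8]
tcp_rot: [-1.57, -0.002, 3.141]
contact_force: [-0.1, -0.4, -1.0]
grip_width: 23.4
```

```bash
python3 hold.py c4.png
```

```text
[519.  219.3 305.8] [-1.570e+00 -2.000e-03  3.141e+00] [-0.1 -0.4 -1. ] 23.442205013867916
side iou 0.6932785230059137 mask n 687.0 centroid mask [167.5 232.6] model [170.7 233. ]
```

View pics/c4.png

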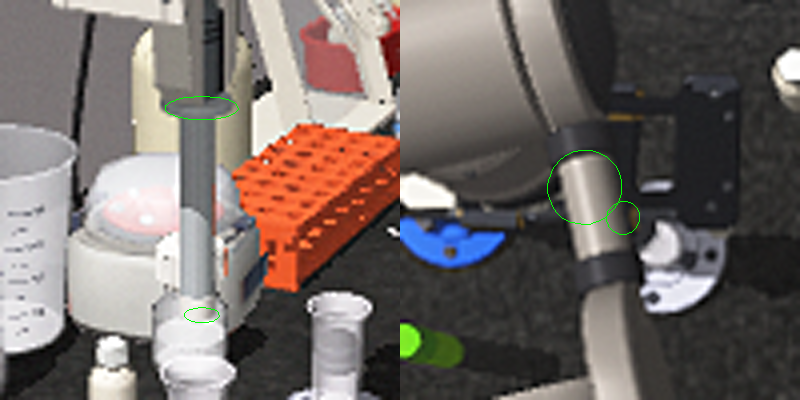

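Picture 6 (c4) shows the rod above the tall mouth: collar at (200,103), shaft centred at x≈198, mouth at (198,365). It lines up to about 2 mm, so I'll go down watching the force.

Call:
{"api": "arm_command", "payload": {"deltas": [[-0.001,0.015,-0.001,0],[0,0.015,0,0],[0,0.01,0,0],[0,0.008,0,0],[0,0.005,0,0]]}}

```text
time: 8.7
tool_pos: [520.2, 220.9, 253.2]
tcp_rot: [-1.571, -0.0, 3.141]
contact_force: [-0.5, 0.2, -3.5]
grip_width: 23.6
```

Call:
{"api": "arm_command", "payload": {"deltas": [[0,0.004,0,0],[0,0.004,0,0],[0,0.004,0,0],[0,0.004,0,0],[0,0.0,0,0]]}}

```text
time: 9.2
tool_pos: [520.2, 221.2, 237.4]
tcp_rot: [-1.571, -0.0, -3.141]
contact_force: [-0.1, -1.5, -1.7]
grip_width: 23.3
```

Call:
{"api": "arm_command", "payload": {"deltas": [[0,0.006,0,0],[0,0.006,0,0],[0,0.006,0,0],[0,0.006,0,0],[0,0.006,0,0]]}}

```text
time: 9.7
tool_pos: [520.4, 221.3, 207.2]
tcp_rot: [-1.571, 0.0, -3.141]
contact_force: [-0.4, 0.5, 1.6]
grip_width: 23.4
```

Call:
{"api": "arm_command", "payload": {"deltas": [[0,0.005,0,0],[0,0.004,0,0],[0,0.004,0,0],[0,0.002,0,0],[0,0.001,0,0]]}}

```text
time: 10.2
tool_pos: [520.3, 221.2, 191.5]
tcp_rot: [-1.571, -0.0, -3.142]
contact_force: [0.9, 1.7, 0.7]
grip_width: 23.3
```

Call:
{"api": "arm_command", "payload": {"deltas": [[0,0.0015,0,0],[0,0.0015,0,0],[0,0.0015,0,0],[0,0,0,0]]}}

```text
time: 10.6
tool_pos: [520.2, 221.2, 186.9]
tcp_rot: [-1.571, -0.0, -3.142]
contact_force: [-0.5, -0.7, -0.8]
grip_width: 23.3
```

Call:
{"api": "arm_command", "payload": {"deltas": [[0,0.001,0,0],[0,0.001,0,0],[0,0,0,0]]}}

```text
time: 10.9
tool_pos: [520.2, 221.2, 185.0]
tcp_rot: [-1.571, -0.0, -3.141]
contact_force: [-0.2, 1.2, -0.7]
grip_width: 23.9
```

Call:
{"api": "arm_command", "payload": {"deltas": [[0,0.001,0,0],[0,0.001,0,0]]}}

```text
time: 11.1
tool_pos: [520.8, 221.3, 184.6]
tcp_rot: [-1.571, 0.002, -3.141]
contact_force: [-2.0, -1.9, 13.2]
grip_width: 23.8
```

Call:
{"api": "arm_command", "payload": {"deltas": [[0,0.001,0,0]]}}

```text
time: 11.2
tool_pos: [521.1, 221.3, 184.5]
tcp_rot: [-1.571, 0.003, -3.141]
contact_force: [-2.9, -1.3, 18.2]
grip_width: 23.5
```

Call:
{"api": "arm_command", "payload": {"deltas": [[0,0.001,0,0]]}}

```text
time: 11.3
tool_pos: [521.4, 221.3, 184.4]
tcp_rot: [-1.572, 0.005, -3.141]
contact_force: [-3.2, -2.7, 22.9]
grip_width: 23.7
```

It bottomed out at the predicted height, with 23 N. I'll hold briefly, then withdraw.

Call:
{"api": "arm_command", "payload": {"deltas": [[0,0,0,0],[0,0,0,0],[0,-0.004,0,0],[0,-0.015,0,0],[0,-0.02,0,0]]}}

```text
time: 11.8
tool_pos: [519.3, 220.9, 219.1]
tcp_rot: [-1.57, -0.004, -3.142]
contact_force: [0.8, 0.8, -2.0]
grip_width: 23.4
```

Call:
{"api": "arm_command", "payload": {"deltas": [[0,-0.02,0,0],[0,-0.02,0,0],[0,-0.02,0,0],[0,-0.02,0,0],[0,0,0,0]]}}

```text
time: 12.3
tool_pos: [521.1, 221.4, 302.3]
tcp_rot: [-1.572, 0.004, -3.141]
contact_force: [0.2, 0.4, -1.8]
grip_width: 23.7
```

Call:
{"api": "arm_command", "payload": {"deltas": [[0.002,0,0.03,0],[0.002,0,0.04,0],[0.002,0,0.04,0],[0.002,0,0.04,0],[0.002,0,0.04,0]]}}

```text
time: 12.8
tool_pos: [509.4, 29.8, 298.5]
tcp_rot: [-1.571, -0.003, -3.141]
contact_force: [0.7, -0.1, -1.9]
grip_width: 23.6
```

Call:
{"api": "arm_command", "payload": {"deltas": [[0,0,0.003,0],[0,0,0,0],[0,0,0,0]]}}

```text
time: 13.1
tool_pos: [510.0, 29.0, 299.3]
tcp_rot: [-1.571, -0.001, -3.141]
contact_force: [-0.6, -0.2, -2.1]
grip_width: 23.2
```

```bash
python3 - <<'E'
from hold import *
a=run()
p=cap('side');x,y=px(p,[520,220,70])[0].round().astype(int)
b=cv2.resize(p['img'][y-50:y+50,x-50:x+50,::-1],(400,400),interpolation=cv2.INTER_CUBIC)
cv2.imwrite('pics/c5.png',np.hstack([a[:,:400],b]))
for z in (45,80): print(((px(p,[520,220,z])[0]-[x-50,y-50])*4).round())
x,y=px(p,[510.5,27.4,165+70])[0]
print('short rim', px(p,[510.5,27.4,95])[0].round(1))
E
```

```text
[510.   29.  299.3] [-1.571e+00 -1.000e-03 -3.141e+00] [-0.6 -0.2 -2.1] 23.23390226882195
side iou 0.658086543457285 mask n 430.0 centroid mask [147.7 268.8] model [150.5 269.3]
[202. 238.]
[201. 187.]
short rim [267.6 198.7]
```

View pics/c5.png

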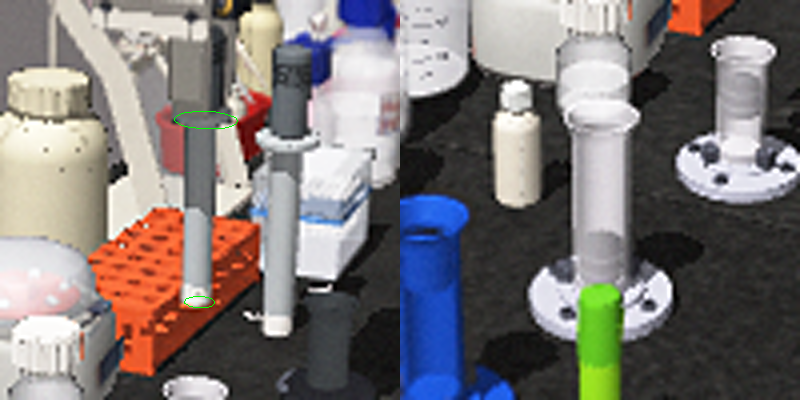

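Picture 7 (c5) shows the tall plug at the bottom of its column, dark band at about (600,245) on the right. On the left, the rod's foot at (196,300) is above the short mouth at (195,385). Going down.

Call:
{"api": "arm_command", "payload": {"deltas": [[0,0.015,0.001,0],[0,0.018,0,0],[0,0.018,0,0],[0,0.012,0,0],[0,0,0,0]]}}

```text
time: 13.85
tool_pos: [509.3, 27.8, 235.6]
tcp_rot: [-1.571, -0.004, -3.141]
contact_force: [0.3, -0.4, -2.1]
grip_width: 23.3
```

Call:
{"api": "arm_command", "payload": {"deltas": [[0,0.004,0,0],[0,0.004,0,0],[0,0.004,0,0],[0,0.004,0,0],[0,0,0,0]]}}

```text
time: 14.35
tool_pos: [510.0, 27.2, 220.7]
tcp_rot: [-1.571, -0.001, -3.141]
contact_force: [-0.1, 0.6, -2.3]
grip_width: 23.2
```

Call:
{"api": "arm_command", "payload": {"deltas": [[0,0.005,0,0],[0,0.005,0,0],[0,0.005,0,0],[0,0.005,0,0],[0,0,0,0]]}}

```text
time: 14.85
tool_pos: [510.0, 27.2, 200.5]
tcp_rot: [-1.571, -0.001, -3.142]
contact_force: [0.8, 0.2, -1.2]
grip_width: 23.3
```

Call:
{"api": "arm_command", "payload": {"deltas": [[0,0.004,0,0],[0,0.004,0,0],[0,0.003,0,0],[0,0.002,0,0],[0,0.001,0,0]]}}

```text
time: 15.35
tool_pos: [510.3, 27.2, 187.0]
tcp_rot: [-1.571, -0.0, -3.141]
contact_force: [-0.3, 0.3, 0.9]
grip_width: 23.4
```

Call:
{"api": "arm_command", "payload": {"deltas": [[0,0.001,0,0],[0,0.001,0,0],[0,0.001,0,0]]}}

```text
time: 15.65
tool_pos: [510.5, 27.2, 184.6]
tcp_rot: [-1.571, 0.001, -3.141]
contact_force: [-1.5, 1.3, 8.0]
grip_width: 23.4
```

Call:
{"api": "arm_command", "payload": {"deltas": [[0,0.001,0,0]]}}

```text
time: 15.75
tool_pos: [510.9, 27.2, 184.5]
tcp_rot: [-1.571, 0.002, -3.141]
contact_force: [-3.2, 0.9, 15.7]
grip_width: 23.6
```

Call:
{"api": "arm_command", "payload": {"deltas": [[0,0.001,0,0]]}}

```text
time: 15.85
tool_pos: [511.2, 27.2, 184.4]
tcp_rot: [-1.57, 0.004, -3.141]
contact_force: [-3.7, -0.5, 20.6]
grip_width: 23.7
```

Call:
{"api": "arm_command", "payload": {"deltas": [[0,0,0,0],[0,0,0,0],[0,-0.004,0,0],[0,-0.015,0,0],[0,-0.02,0,0]]}}

```text
time: 16.35
tool_pos: [509.5, 27.3, 220.4]
tcp_rot: [-1.571, -0.003, -3.142]
contact_force: [0.4, -0.4, -2.1]
grip_width: 23.5
```

Call:
{"api": "arm_command", "payload": {"deltas": [[0,-0.02,0,0],[0,-0.02,0,0],[0,-0.02,0,0],[0,-0.01,0,0],[0,0,0,0]]}}

```text
time: 16.85
tool_pos: [510.8, 27.2, 292.0]
tcp_rot: [-1.571, 0.002, -3.141]
contact_force: [0.1, -0.9, -1.4]
grip_width: 23.4
```

Call:
{"api": "arm_command", "payload": {"deltas": [[0.004,0,0.035,0],[0.004,0,0.045,0],[0.004,0,0.045,0],[0.004,0,0.045,0],[0.004,0,0.045,0]]}}

```text
time: 17.35
tool_pos: [489.5, -189.2, 289.7]
tcp_rot: [-1.572, -0.002, -3.141]
contact_force: [0.3, -0.0, -1.7]
grip_width: 23.6
```

Call:
{"api": "arm_command", "payload": {"deltas": [[0,0,0.017,0],[0,0,0,0],[0,0,0,0]]}}

```text
time: 17.65
tool_pos: [490.1, -204.1, 290.2]
tcp_rot: [-1.572, -0.002, 3.141]
contact_force: [-0.3, 0.1, -1.8]
grip_width: 23.7
```

```bash
python3 - <<'E'
from hold import *
a=run()
p=cap('side');x,y=px(p,[510,28,60])[0].round().astype(int)
b=cv2.resize(p['img'][y-50:y+50,x-50:x+50,::-1],(400,400),interpolation=cv2.INTER_CUBIC)
cv2.imwrite('pics/c6.png',np.hstack([a[:,:400],b]))
E
```

```text
[ 490.1 -204.1  290.2] [-1.572e+00 -2.000e-03  3.141e+00] [-0.3  0.1 -1.8] 23.689108204764967
side iou 0.7031843989138484 mask n 342.0 centroid mask [133.4 304.2] model [133. 305.]
```

View pics/c6.png

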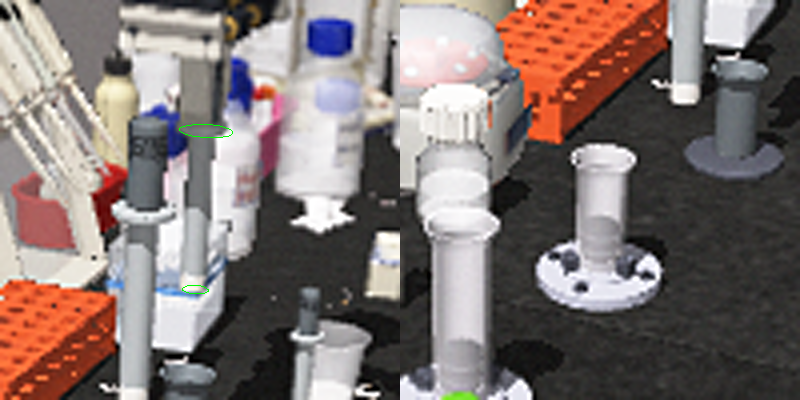

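Picture 8 (c6) shows both plugs at the bottom. The foot at (194,285) lines up with the cup mouth at (188,372) once the camera's slant is allowed for. Inserting the rod.

Call:
{"api": "arm_command", "payload": {"deltas": [[0,0.015,0.0015,0],[0,0.02,0,0],[0,0.02,0,0],[0,0.015,0,0],[0,0,0,0]]}}

```text
time: 18.4
tool_pos: [489.4, -204.9, 219.4]
tcp_rot: [-1.573, -0.004, -3.14]
contact_force: [0.5, -0.6, -2.0]
grip_width: 23.3
```

Call:
{"api": "arm_command", "payload": {"deltas": [[0,0.005,0,0],[0,0.005,0,0],[0,0.005,0,0],[0,0.005,0,0],[0,0,0,0]]}}

```text
time: 18.9
tool_pos: [490.0, -206.2, 200.5]
tcp_rot: [-1.571, -0.001, -3.142]
contact_force: [-0.2, -0.9, -1.9]
grip_width: 23.6
```

Call:
{"api": "arm_command", "payload": {"deltas": [[0,0.008,0,0],[0,0.008,0,0],[0,0.008,0,0],[0,0.008,0,0],[0,0.004,0,0]]}}

```text
time: 19.4
tool_pos: [489.9, -206.1, 164.0]
tcp_rot: [-1.572, -0.001, -3.142]
contact_force: [0.1, -0.3, -2.4]
grip_width: 23.8
```

Call:
{"api": "arm_command", "payload": {"deltas": [[0,0.004,0,0],[0,0.004,0,0],[0,0.002,0,0],[0,0.001,0,0],[0,0,0,0]]}}

```text
time: 19.9
tool_pos: [490.4, -206.3, 154.2]
tcp_rot: [-1.571, 0.0, -3.141]
contact_force: [-0.5, 0.2, -1.4]
grip_width: 23.2
```

Call:
{"api": "arm_command", "payload": {"deltas": [[0,0.001,0,0],[0,0,0,0]]}}

```text
time: 20.1
tool_pos: [490.3, -206.3, 153.3]
tcp_rot: [-1.571, 0.0, -3.141]
contact_force: [-0.4, 0.6, -1.9]
grip_width: 23.3
```

Call:
{"api": "arm_command", "payload": {"deltas": [[0,0.001,0,0],[0,0,0,0]]}}

```text
time: 20.3
tool_pos: [490.3, -206.3, 152.2]
tcp_rot: [-1.571, -0.0, -3.141]
contact_force: [-0.6, -0.5, -1.0]
grip_width: 23.5
```

Call:
{"api": "arm_command", "payload": {"deltas": [[0,0,0,0],[0,0,0,0],[0,0,0,0],[0,0,0,0],[0,0,0,0]], "claw": 0}}

```text
time: 20.8
tool_pos: [490.4, -206.3, 152.3]
tcp_rot: [-1.571, 0.0, -3.141]
contact_force: [-0.6, -0.6, 0.5]
grip_width: 58.7
```

Call:
{"api": "arm_command", "payload": {"deltas": [[0,0,0,0],[0,0,0,0],[0,0,0,0],[0,0,0,0],[0,0,0,0]]}}

```text
time: 21.3
tool_pos: [490.3, -206.3, 152.2]
tcp_rot: [-1.571, 0.0, -3.141]
contact_force: [0.3, 0.6, -0.1]
grip_width: 91.5
```

Released. I'll rise straight up and then back out of the cameras' way.

Call:
{"api": "arm_command", "payload": {"deltas": [[0,-0.02,0,0],[0,-0.04,0,0],[0,-0.04,0,0],[0,-0.04,0,0],[0,-0.04,0,0]]}}

```text
time: 21.8
tool_pos: [490.0, -206.1, 334.0]
tcp_rot: [-1.571, 0.0, -3.141]
contact_force: [0.2, -0.1, -0.4]
grip_width: 91.9
```

Call:
{"api": "arm_command", "payload": {"deltas": [[0.025,0,0.025,0],[0.03,0,0.03,0],[0.03,0,0.03,0],[0.03,0,0.03,0],[0.03,0,0.03,0]]}}

```text
time: 22.3
tool_pos: [344.0, -352.2, 332.4]
tcp_rot: [-1.57, 0.0, -3.141]
contact_force: [0.7, -0.8, -0.5]
grip_width: 91.6
```

Call:
{"api": "arm_command", "payload": {"deltas": [[0.02,0,0.03,0],[0.02,0,0.03,0],[0,0,0.02,0],[0,0,0,0],[0,0,0,0]]}}

```text
time: 22.8
tool_pos: [305.3, -431.0, 331.9]
tcp_rot: [-1.572, -0.0, 3.141]
contact_force: [-0.0, 0.2, 0.5]
grip_width: 92.1
```

```bash
python3 - <<'E'
from h import *
o=bot.get_obs();print(o['time'],o['tool_pos'],o['contact_force'],abs(o['dq']).max())
t=[]
for c in ('side','top'):
    p=cap(c)
    for X in ([490,-205,110],[515,120,70]):
        x,y=px(p,X)[0].round().astype(int)
        h=40 if X[1]<0 else 60
        t.append(cv2.resize(p['img'][y-h:y+h,x-h:x+h,::-1],(300,300),interpolation=cv2.INTER_CUBIC))
cv2.imwrite('pics/c7.png',np.vstack([np.hstack(t[:2]),np.hstack(t[2:])]))
E
```

```text
22.8 [ 305.27280978 -430.98882076  331.88193144] [-0.0393069   0.18994769  0.54714457] 0.02207639327215844
```

View pics/c7.png

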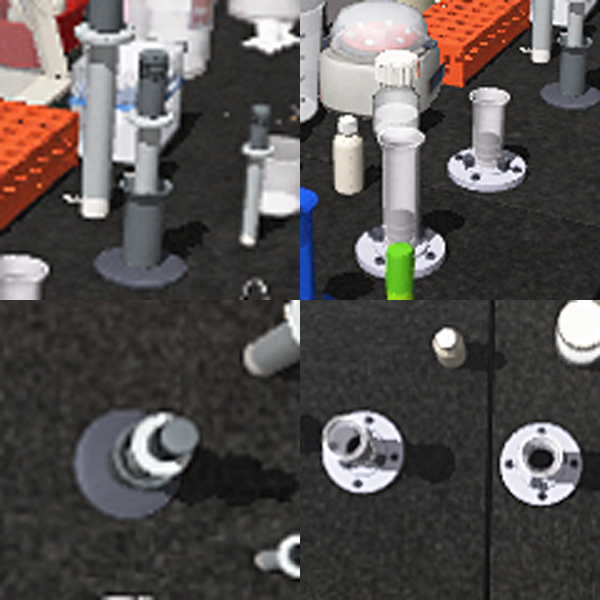

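Picture 9 (c7) shows the rod upright in the cup at (145,170), both plugs at the bottom, and both bottles standing at (348,155) and (396,85). I'll hand in.

```bash
python3 -c "
from plant import job; print(job.close_job())"
```

```text
the job is handed in; nothing more can be done
None
```

The job is done and handed in at about 23 s of the 69 s allowed; the hand-in gives no verdict. I took the middle-sized rod from its holder, pressed the tall column's plug home and then the short column's. I then stood the rod back in its holder, let go and moved the arm clear.

- **Presses:** both plugs stopped with the TCP at about 184.5 mm, matching the bottomed-out height. The peak wrist force was 23 N in the tall column and 21 N in the short one.
- **Final pictures:** the rod stands upright in the cup, both plugs are at the bottom and both bottles are standing. I judged the rod's final position by eye, not by a fit.
- **Disagreements:** the two cameras differed by 1–2 mm on the columns. They differed by about 8 mm in y on the rod before the grasp, which caused no trouble. The top camera returned no usable mask for the holder, so its position came from the side camera and a check in the picture.

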